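# Lift the probe and hold the test case open

## Robot

A 6-joint arm with a two-finger parallel gripper is mounted at the origin on the work surface. World frame = base frame: x ahead of the robot, y to its left, z up, the work surface at z = 0. Lengths are in mm, angles in rad, forces in N, time in s.
With the tool pointing down it reaches from about 275 to 1000 mm from the base axis. Payload 8.4 kg.
Tool frame: the origin (TCP) lies at the very end of the fingers, on their centre line; the grasp point (between the pads) lies 19 mm behind it; z points along the fingers, x is the direction in which the jaws open and shut, and the axes are right-handed (so a half turn about z gives the same grasp; the last joint's range is limited). The gripper opens to 85 mm and grips with 20 to 120 N. Pads are 22 mm wide; open, the fingers measure 114 mm over their backs; the gripper's body (76 mm by 85 mm) begins 54 mm behind the grasp point. The pads swing forward as they close: fully open they stand 13 mm farther back than shut.
Start: joints at [1.284, 0.353, 1.633, -0, 1.155, -0.002], TCP at [175.602, 599.827, 231.281] pointing down, gripper open.
Joint ranges: [-2.63, 2.63], [-0.92, 2.1], [0.06, 2.66], [-1.3, 4.44], [0, 2.69], [-3.02, 3.02]. Speed limits (rad/s): [2.22, 2.22, 2.79, 3.14, 3.14, 3.14].

## Interface

Orientations are given as [roll, pitch, yaw] about the fixed x, y, z axes, in that order (R = Rz(yaw) Ry(pitch) Rx(roll)).
In Python, from rig import r gives the robot as it stands. The module is installed in compiled form; this text tells all that it offers.
- The arm moves only by the tool apply_moves, never from a script. Its argument "targets" is a list that holds one entry, the list of rows, each a list of 7 numbers: the gripper's target within -1 to 1 (fully open at 1, half-way at 0, shut at -1), then the shift along the tool's x, y, z in cm, then the turn, a rotation vector about the tool's x, y, z in degrees. A call has 1 to 8 rows; each row is the pose to reach, as a shift and turn from the pose measured when the call began, along the tool's axes at that moment; what a row does not reach only later rows make up. A row lasts 1/10 s, in which the tool goes at most 50 mm and 8.59 degrees, less where a joint would pass 70% of its speed; a pose out of reach is approached as far as the arm can. A call with a gripper value outside its range is refused whole. The fingers move at their own pace and stop on an object; "newtons" is the grip in N (left out, the last holds). Time passes only in rows, so rows that repeat a pose let the fingers close. It gives the time, the measured TCP pose, the force and the opening at its end, in the units of the state.
- r.sense(): the state, without advancing time (a new reading comes with each control period).
- r.grab_frame(name): name is "scene" or "top"; returns a dict with "pixels" (400x640x3 uint8, red, green, blue), "fov_y" (degrees; the focal length in pixels is half the picture's height over the tangent of half this angle, whatever the lens; pixels are square), "cx", "cy" (the principal point, pixels), "R" (3x3) and "t" (3): a world point X has camera coordinates R X + t. Camera axes: x right, y down, z forward; pixel columns grow to the right and rows downward; lengths in mm; the calibration is good to about 2 mm. A picture is of the moment at which its call begins. There is no depth.
- r.sign_off(): hands the job in, once; it reports no verdict.
The state is a dict: "clock": time; "qpos": joint angles; "qvel": joint speeds; "joint_efforts": joint torques, N m; "eef_pos": TCP position; "tcp_rot": TCP orientation; "contact_force": force on the tool from outside, world axes, zero at the start; "wrist_torque": the same for the moment, N m; "opening": opening from 0.0 (shut) to 1.0 (fully open).
Only numpy, scipy, OpenCV 4.12 (cv2) and the standard library are available. Lean on these libraries where they do the work, as an engineer would, in place of code of your own. Each camera call takes 0.05 s, during which the arm holds its last target. There are 200 camera calls.

## Task

On the clock movement test case, first raise the probe lift lever on its left side all the way up, so that the probe is clear of the movement. Then lift the clear cover by its grab bar to 60 degrees (give or take 5) and keep holding it there with the gripper: the cover has no stay and must not be let fall, and the program finishes while holding it. Leave the lever up and everything else on the bench where it is.

Things in the scene. Friction and masses are not known exactly. Their poses are not given: they have to be found in the camera images.
- case: grey metal test case with a clock movement in it, 190 mm (its x) by 240 mm (its y), 110 mm tall, walls 6 mm; fixed to the table. Origin: centre of its underside. Its +x points to the hinge at the rear, -x to its front (towards the robot), +y to its left side, where the lever is, z up. It stands at any yaw within about 0.35 rad. All directions below are in this frame.
- cover_hinge (a point): middle of the cover's hinge line, which runs along the case's y at the rear top edge: (95, 0, 114) mm in the case's frame. Fixed to the case.
- cover (a joint): opening angle of the cover in rad: 0 shut and level, grows as the front edge rises (60 degrees = 1.047), stop at 1.35. Clear panel in an aluminium frame, 190 x 240 x 8 mm, mass about 0.5 kg (0.35 to 0.65). The hinge is free, with no stay or spring: let go at any angle, the cover falls shut.
- cover_bar (a point): middle of the cover's round grab bar: 10 mm diameter, running along the case's y, 45 mm ahead of the cover's front edge and 235 mm from the hinge line, on two 8 mm square arms 110 mm apart (102 mm free between them). With the cover shut it lies 114 mm above the table, in free air; moves with the cover on an arc about the hinge. It is round and can turn between gripper pads.
- lever_pivot (a point): a flat steel lever with a black pin sits on a dark block (24 mm deep) on the left wall. This point: on the pivot axis of the probe lift lever (axis along the case's y), abreast of the lever's pin: (30, 178, 85) mm in the case's frame. Fixed to the case.
- lever_pin (a point): middle of the gripping length of the lever's pin: round, 10 mm diameter, along the case's y, standing out to the left of the lever arm from 36 to 82 mm off the case's left wall (this point 58 mm off the wall). It lies 60 mm from the pivot axis, towards the front. Moves with the lever.
- probe_lever (a joint): angle of the probe lift lever in rad: 0 fully down (arm points 0.4 rad below level, pin 62 mm above the table), 0.9 fully up against its stop (0.5 rad above level, pin 114 mm above the table); grows as the pin rises. Friction (0.08 N m, 1.4 N at the pin) keeps it where it is left. It lifts the thin probe inside off the movement.
- oil_jar: small closed amber glass jar, 42 mm across, 45 mm tall; loose, a bystander. Origin: centre of its underside.
- screwdriver: screwdriver lying down, 150 mm long; loose, a bystander. Origin: centre of its underside (lies along its x).
- paper_cup: open paper cup, 74 mm across the rim, 90 mm tall; loose, a bystander. Origin: centre of its underside.
- barrel_ring: flat brass ring, 42 mm across, 8 mm thick, lying on the table; loose, a bystander. Origin: centre of its underside.
- loupe: black eye loupe, 34 mm across, 30 mm tall; loose, a bystander. Origin: centre of its underside.

How it is judged:
By the outcome, as a careful person would: the job done as asked, in the order asked, and still so for the second after the job is handed in, while the arm keeps its last pose, push and grip.
It also fails if it takes over 48 s, if anything falls off the work surface, if the arm or the gripper's body presses on something with over 40 N, if the wrist force passes 120 N, or if a joint passes its speed limit or range.

## Working session

There is one attempt and no reset: what is moved stays moved. The work goes in short steps, Python scripts to look and compute and a tool call to move; the robot and the scene stay as the last step left them, time stands still between calls to the robot, and variables do not carry over. Pictures are saved under pics/ and viewed, about 8 in all and at most 12, crops included, and the job is handed in when it is done.

Besides the shell and the picture viewer there is one more tool, called by a JSON object that holds its "op" and its "data", one argument or row to a line. apply_moves: Moves the arm, as the interface text tells. Its arguments: {"type":"object","properties":{"targets":{"type":"array"},"newtons":{"type":"number"}},"required":["targets"]}

```bash
mkdir -p pics && cat > h.py <<'E'
import numpy as np, cv2
from rig import r
from scipy.spatial.transform import Rotation as Ro
def grab(n,save=None):
    f=r.grab_frame(n); 
    if save: cv2.imwrite('pics/'+save,np.ascontiguousarray(f['pixels'][:,:,::-1]))
    return f
def K(f):
    F=200/np.tan(np.radians(f['fov_y'])/2); return F
def proj(f,X):
    c=np.array(f['R'])@np.array(X,float)+np.array(f['t']); return f['cx']+K(f)*c[0]/c[2], f['cy']+K(f)*c[1]/c[2]
def ray(f,u,v):
    R=np.array(f['R']);d=R.T@np.array([(u-f['cx'])/K(f),(v-f['cy'])/K(f),1]);o=-R.T@np.array(f['t']);return o,d
def onz(f,u,v,z):
    o,d=ray(f,u,v);return o+d*(z-o[2])/d[2]
E
python3 - <<'E'
from h import *
for n in("scene","top"):
    f=grab(n,n+"1.png");o,d=ray(f,320,200);print(n,f['fov_y'],f['cx'],f['cy'],o.round(),d.round(2))
print(r.sense())
E
```

```text
scene 44.80863251879953 326.81459224283395 186.36293302298066 [1443.  244.  697.] [-0.78 -0.24 -0.58]
top 44.6587762723147 318.6674750505064 198.65628658570103 [ 476.  -20. 1005.] [ 0.07  0.   -1.  ]
{'clock': 0.1, 'qpos': array([ 1.28361197e+00,  3.53612927e-01,  1.63407594e+00,  1.26224918e-05,
        1.15519353e+00, -2.37566918e-03]), 'qvel': array([-7.72468348e-04, -2.90185305e-04, -5.01695372e-04, -5.59201459e-05,
       -7.77546471e-04,  1.01524885e-03]), 'joint_efforts': array([ 1.02550664e-03, -6.06359410e+01, -3.42817497e+01,  1.02552156e-04,
        4.02367717e-03, -5.45880960e-05]), 'eef_pos': array([175.46647472, 599.40839792, 230.60857107]), 'tcp_rot': array([-3.14157805e+00,  1.28971279e-03,  1.28598254e+00]), 'contact_force': array([ 0.1294794 , -0.39029214, -0.64108032]), 'wrist_torque': array([-0.02295758, -0.01303863,  0.0075146 ]), 'opening': 1.0030666633119414}
```

View pics/scene1.png

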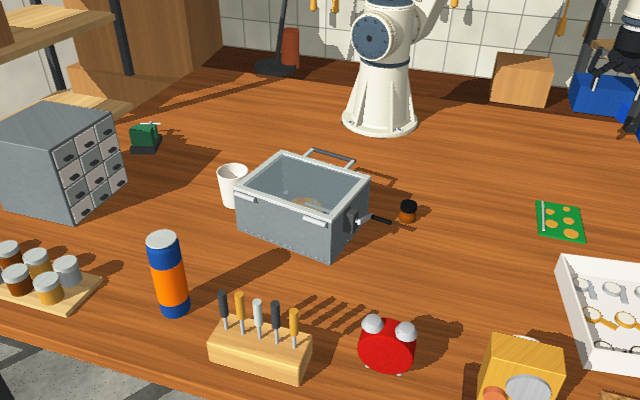

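View pics/top1.png

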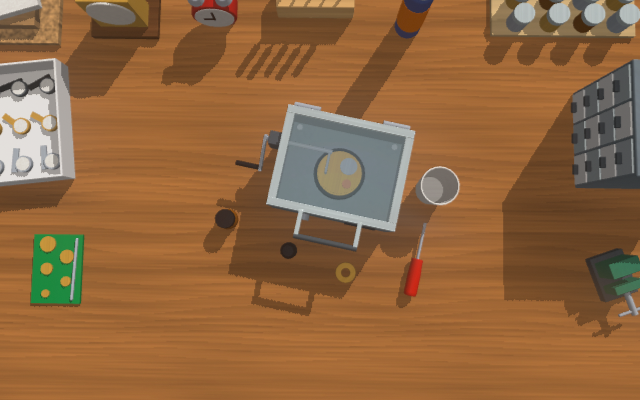

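```bash
python3 - <<'E'
from h import *
f=grab("top");im=f['pixels'][80:265,210:440];
cv2.imwrite('pics/crop1.png',cv2.resize(np.ascontiguousarray(im[:,:,::-1]),None,fx=3.4,fy=3.2*3.4/3.2,interpolation=cv2.INTER_CUBIC)[:600])
hsv=cv2.cvtColor(f['pixels'],cv2.COLOR_RGB2HSV)
m=((hsv[...,1]<50)&(hsv[...,2]>165)).astype(np.uint8);m[:100]=0;m[250:]=0;m[:,:260]=0;m[:,418:]=0
m=cv2.morphologyEx(m,cv2.MORPH_OPEN,np.ones((3,3)))
n,l,s,c=cv2.connectedComponentsWithStats(m);i=1+s[1:,4].argmax();print(s[i])
pts=np.argwhere(l==i)[:,::-1]
W=np.array([onz(f,u,v,118)[:2] for u,v in pts])
b=cv2.minAreaRect(W.astype(np.float32));print(b,cv2.boxPoints(b))
E
```

```text
[ 267  104  148  143 3539]
((584.1575317382812, -49.95002746582031), (239.99465942382812, 238.4345703125), 78.55669403076172) [[ 443.50287  -143.9095  ]
 [ 677.1977   -191.21448 ]
 [ 724.8122     44.009445]
 [ 491.11737    91.31442 ]]
```

View pics/crop1.png

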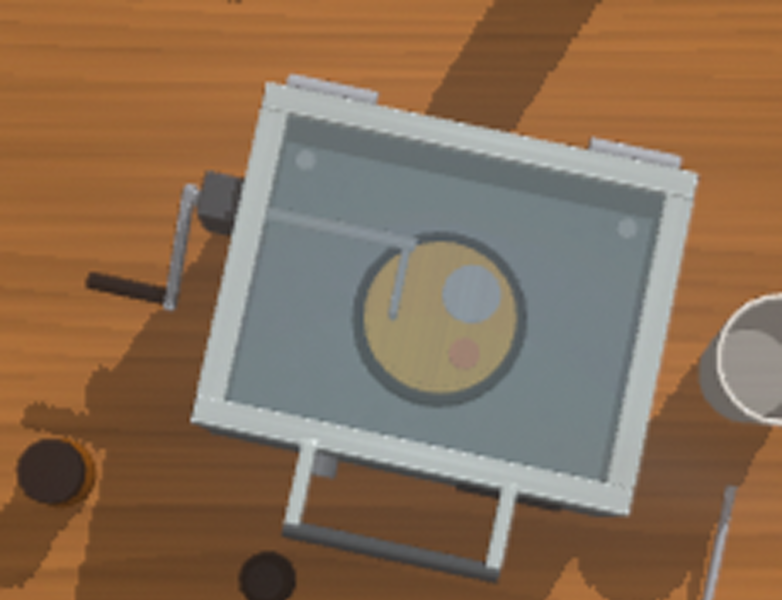

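```bash
cat > case.py <<'E'
from h import *
C=np.array([0.,0,0]);yaw=0.
E
python3 - <<'E'
from h import *
f=grab("top")
P=lambda u,v,z:onz(f,210+u/3.4,80+v/3.4,z)
c=[P(*p,118)[:2] for p in((267,84),(696,174),(629,514),(192,420))]
loc=np.array([(95,120),(95,-120),(-95,-120),(-95,120)],float)
M,_=cv2.estimateAffinePartial2D(loc,np.array(c));yaw=np.arctan2(M[1,0],M[0,0]);print("scale",np.hypot(*M[:,0]),"yaw",yaw,"C",M[:,2])
R=np.array([[np.cos(yaw),-np.sin(yaw)],[np.sin(yaw),np.cos(yaw)]])
Q=lambda x,y:(R@[x,y]+M[:,2])
print("pin model",Q(30-60*np.cos(.4),178),"ends",Q(30-55.3,156),Q(30-55.3,202),"seen",P(165,296,62),P(88,279,62))
print("bar model",Q(-140,0),"seen",(P(291,530,114)+P(493,574,114))/2)
print("jar",P(50,470,45),"loupe",P(267,577,30))
for u,v,z in((345,272,8),(425,225,10),(412,292,10)):print(onz(f,u,v,z))
open('case.py','w').write(f"from h import *\nyaw={yaw};C=np.array([{M[0,2]},{M[1,2]}])\nc,s=np.cos(yaw),np.sin(yaw)\nQ=lambda x,y,z:np.array([C[0]+c*x-s*y,C[1]+s*x+c*y,z])\n")
E
```

```text
scale 0.9925290340579777 yaw -0.1967884577729003 C [600.18073273 -54.16252804]
pin model [610.20737289 125.3415638 ] ends [605.87027661 103.77327883] [614.86423279 148.88545847] seen [606.26538186 104.82073792  62.        ] [615.53211984 149.34908409  62.        ]
bar model [462.88279468 -26.78961793] seen [462.43422194 -26.93963655 114.        ]
jar [506.00427073 171.50931038  45.        ] loupe [445.52889726  45.39103818  30.        ]
[401.43766243 -68.62717524   8.        ]
[ 498.92216024 -230.59298771   10.        ]
[ 363.50127027 -204.08423068   10.        ]
```

```bash
cat >> case.py <<'E'
def to(p,ya=None,rpy=None):
    s=r.sense();A=Ro.from_euler('xyz',s['tcp_rot']);B=Ro.from_euler('xyz',rpy if rpy is not None else [np.pi,0,yaw if ya is None else ya])
    print("at",s['eef_pos'].round(1),s['tcp_rot'].round(3),"F",s['contact_force'].round(1),"open",round(s['opening'],3),"t",round(s['clock'],2))
    print("shift cm",(A.inv().apply(np.array(p)-s['eef_pos'])/10).round(2),"turn deg",np.degrees((A.inv()*B).as_rotvec()).round(1))
E
python3 - <<'E'
from case import *
print(Q(-25.3,184,43));to(Q(-25.3,184,150))
E
```

```text
[611.34485863 131.23286644  43.        ]
at [175.5 599.6 230.9] [3.142e+00 1.000e-03 1.286e+00] F [-0.2 -0.7  0.2] open 1.001 t 0.2
shift cm [-32.7   54.98   8.11] turn deg [ 0.  0. 85.]
```

{"op": "apply_moves", "data": {
  "targets": [
    [[0.6,-3,5,0,0,0,8],[0.6,-6,10,0,0,0,16],[0.6,-9,15,0,0,0,24],[0.6,-12,20,1,0,0,32],[0.6,-15,25,2,0,0,40],[0.6,-18,30,3,0,0,48],[0.6,-21,35,4,0,0,56],[0.6,-24,40,5,0,0,64]]
  ],
  "newtons": 40
}}

```text
clock: 1.0
eef_pos: [445.8, 306.3, 192.6]
tcp_rot: [3.141, -0.0, 0.163]
contact_force: [0.2, 0.7, 0.3]
opening: 0.8
```

```bash
python3 - <<'E'
from case import *
to(Q(-25.3,184,110))
E
```

```text
at [445.8 306.3 192.6] [ 3.141 -0.     0.163] F [0.2 0.7 0.3] open 0.8 t 1.0
shift cm [13.48 19.96  8.28] turn deg [ 0.  -0.  20.6]
```

{"op": "apply_moves", "data": {
  "targets": [
    [[0.6,3,5,1,0,0,8],[0.6,6,9,2,0,0,16],[0.6,9,13,4,0,0,20.6],[0.6,12,17,6,0,0,20.6],[0.6,13.5,20,8.3,0,0,20.6],[0.6,13.5,20,8.3,0,0,20.6],[0.6,13.5,20,8.3,0,0,20.6]]
  ]
}}

```text
clock: 1.7
eef_pos: [611.4, 129.4, 108.3]
tcp_rot: [3.14, 0.002, -0.199]
contact_force: [-0.4, 0.2, 0.4]
opening: 0.801
```

```bash
python3 - <<'E'
from case import *
to(Q(-25.3,184,43))
f=grab("top");g=grab("scene")
a=f['pixels'][100:250,190:340,::-1];b=g['pixels'][130:280,300:450,::-1]
cv2.imwrite('pics/p4.png',cv2.resize(np.hstack([a,b]),None,fx=2.66,fy=2.66,interpolation=cv2.INTER_CUBIC))
E
```

```text
at [611.4 129.4 108.3] [ 3.14e+00  2.00e-03 -1.99e-01] F [-0.4  0.2  0.4] open 0.801 t 1.7
shift cm [-0.02 -0.19  6.53] turn deg [ 0.1  0.1 -0.1]
```

View pics/p4.png

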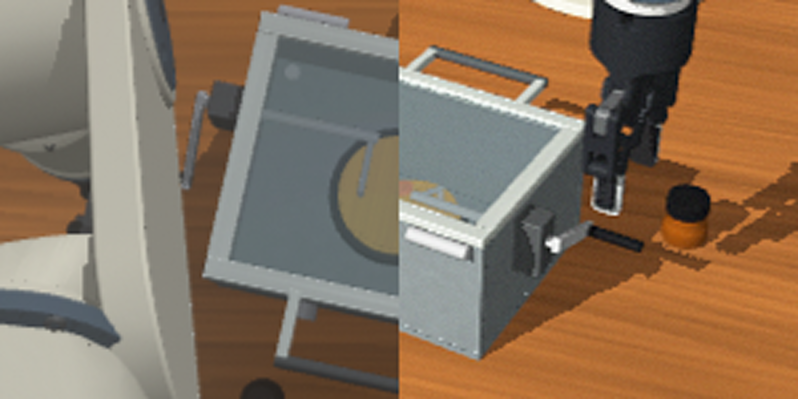

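The picture shows the open fingers above the black pin (right crop, pin at 590–640, 230–248), and the jar at (687, 215) is clear. I'm descending and gripping.

{"op": "apply_moves", "data": {
  "targets": [
    [[0.6,0,-0.2,3,0,0,0],[0.6,0,-0.2,5.5,0,0,0],[0.6,0,-0.2,6.5,0,0,0],[-0.2,0,-0.2,6.5,0,0,0],[-1,0,-0.2,6.5,0,0,0],[-1,0,-0.2,6.5,0,0,0],[-1,0,-0.2,6.5,0,0,0],[-1,0,-0.2,6.5,0,0,0]]
  ],
  "newtons": 30
}}

```text
clock: 2.6
eef_pos: [612.2, 133.6, 46.0]
tcp_rot: [-3.141, -0.001, -0.197]
contact_force: [0.3, 1.6, 2.2]
opening: 0.099
```

```bash
python3 - <<'E'
from case import *
to(Q(-25.3,184,43))
f=r.sense()
for a in np.linspace(0,.95,8):
    print(round(-60*np.cos(a-.4)+60*np.cos(.4),1), round(60*(np.sin(a-.4)+np.sin(.4)),1))
E
```

```text
at [612.2 133.6  46. ] [-3.141e+00 -1.000e-03 -1.970e-01] F [0.3 1.6 2.2] open 0.099 t 2.6
shift cm [-0.03  0.25  0.3 ] turn deg [-0.  -0.1  0. ]
0.0 0.0
-2.7 7.7
-4.2 15.7
-4.7 23.8
-4.1 31.9
-2.4 39.9
0.3 47.5
4.1 54.7
```

{"op": "apply_moves", "data": {
  "targets": [
    [[-1,-0.27,0,-0.8,0,0,0],[-1,-0.42,0,-1.6,0,0,0],[-1,-0.47,0,-2.4,0,0,0],[-1,-0.4,0,-3.2,0,0,0],[-1,-0.24,0,-4.0,0,0,0],[-1,0,0,-4.7,0,0,0],[-1,0.22,0,-5.1,0,0,0],[-1,0.28,0,-5.3,0,0,0]]
  ]
}}

```text
clock: 3.4
eef_pos: [614.3, 133.1, 99.2]
tcp_rot: [-3.141, 0.0, -0.197]
contact_force: [-0.7, 2.2, -4.3]
opening: 0.099
```

```bash
python3 - <<'E'
from case import *
to(Q(-22.65,184,95))
f=grab("top");g=grab("scene")
a=f['pixels'][100:250,190:340,::-1];b=g['pixels'][130:280,300:450,::-1]
cv2.imwrite('pics/p5.png',cv2.resize(np.hstack([a,b]),None,fx=2.66,fy=2.66,interpolation=cv2.INTER_CUBIC))
E
```

```text
at [614.3 133.1  99.2] [-3.141  0.    -0.197] F [-0.7  2.2 -4.3] open 0.099 t 3.4
shift cm [0.02 0.24 0.42] turn deg [-0.  0.  0.]
```

View pics/p5.png

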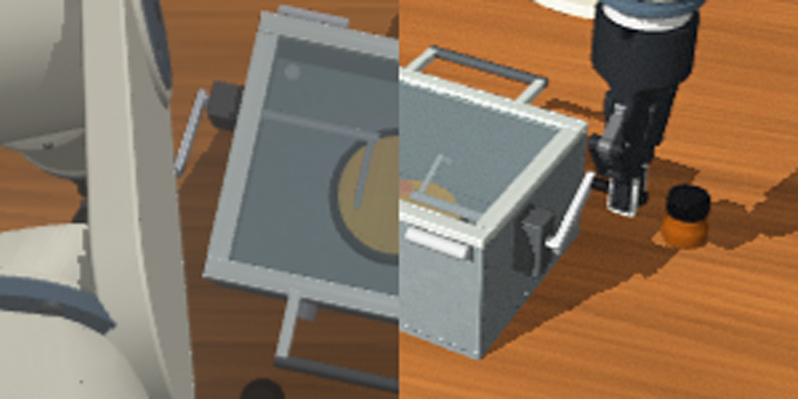

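The lever arm now points up, from (555, 245) to (590, 178), with its pin in the jaws. I'm nudging it to confirm the stop before releasing.

{"op": "apply_moves", "data": {
  "targets": [
    [[-1,0.1,0,-0.2,0,0,0],[-1,0.15,0,-0.35,0,0,0],[-1,0.15,0,-0.35,0,0,0]]
  ]
}}

```text
clock: 3.8
eef_pos: [615.1, 132.9, 101.3]
tcp_rot: [3.142, 0.002, -0.197]
contact_force: [1.8, 2.5, -13.5]
opening: 0.1
```

{"op": "apply_moves", "data": {
  "targets": [
    [[-1,0,0,0.15,0,0,0],[0.3,0,0,0.15,0,0,0],[0.3,0,0,0.15,0,0,0],[0.3,0,0,0.15,0,0,0],[0.3,0,0,-2,0,0,0],[0.3,0,0,-6,0,0,0],[0.3,0,0,-9,0,0,0],[0.3,0,0,-10,0,0,0]]
  ]
}}

```text
clock: 4.6
eef_pos: [617.3, 133.0, 205.4]
tcp_rot: [-3.139, -0.004, -0.197]
contact_force: [0.9, -0.3, -0.1]
opening: 0.648
```

```bash
python3 - <<'E'
from case import *
to(Q(-140,0,170))
E
```

```text
at [617.3 133.  205.4] [-3.139 -0.004 -0.197] F [ 0.9 -0.3 -0.1] open 0.648 t 4.6
shift cm [-12.03  18.7    3.45] turn deg [-0.1 -0.2 -0. ]
```

{"op": "apply_moves", "data": {
  "targets": [
    [[0.5,-2.4,3.7,0,0,0,0],[0.5,-4.8,7.4,0,0,0,0],[0.5,-7.2,11.1,0,0,0,0],[0.5,-9.6,14.8,1,0,0,0],[0.5,-12,18.5,3,0,0,0],[0.5,-12,18.7,3.5,0,0,0],[0.5,-12,18.7,3.5,0,0,0]]
  ]
}}

```text
clock: 5.3
eef_pos: [462.3, -27.5, 168.7]
tcp_rot: [-3.14, -0.003, -0.199]
contact_force: [0.2, -0.0, 0.3]
opening: 0.748
```

```bash
python3 - <<'E'
from case import *
to(Q(-140,0,95))
f=grab("top");g=grab("scene")
a=f['pixels'][100:280,200:440,::-1];b=g['pixels'][110:290,220:460,::-1]
cv2.imwrite('pics/p6.png',cv2.resize(np.hstack([a,b]),None,fx=1.66,fy=1.66,interpolation=cv2.INTER_CUBIC))
E
```

```text
at [462.3 -27.5 168.7] [-3.14e+00 -3.00e-03 -1.99e-01] F [ 0.2 -0.   0.3] open 0.748 t 5.3
shift cm [ 0.03 -0.07  7.37] turn deg [-0.1 -0.2 -0.1]
```

View pics/p6.png

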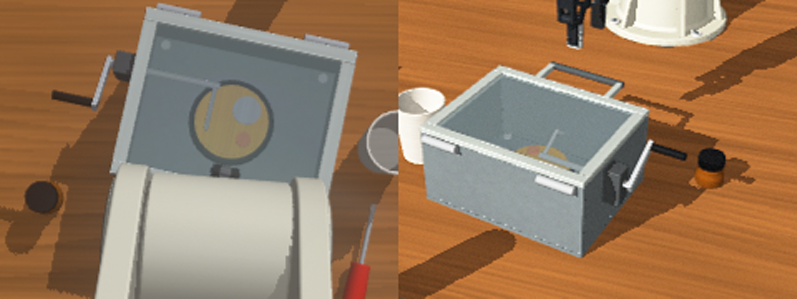

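The lever stays up (right view, arm to (650, 145), pin at (668, 150)) and the gripper is over the bar. I'm narrowing the jaws so they clear the cover's front edge, then descending and gripping.

{"op": "apply_moves", "data": {
  "targets": [
    [[-0.2,0,0,0,0,0,0],[-0.2,0,0,0,0,0,0],[-0.2,0,0,3,0,0,0],[-0.2,0,0,6,0,0,0],[-0.2,0,0,7.4,0,0,0],[-0.2,0,0,7.5,0,0,0],[-1,0,0,7.5,0,0,0],[-1,0,0,7.5,0,0,0]]
  ],
  "newtons": 60
}}

```text
clock: 6.2
eef_pos: [463.4, -25.9, 95.5]
tcp_rot: [-3.139, -0.002, -0.197]
contact_force: [-2.0, 1.9, 8.5]
opening: 0.092
```

{"op": "apply_moves", "data": {
  "targets": [
    [[-1,0,0,0,0,0,0],[-1,0,0,0,0,0,0],[-1,0,0,0,0,0,0]]
  ]
}}

```text
clock: 6.5
eef_pos: [463.4, -25.9, 95.9]
tcp_rot: [-3.139, -0.002, -0.197]
contact_force: [-2.0, -0.3, -2.6]
opening: 0.089
```

```bash
python3 - <<'E'
from case import *
to(Q(-140,0,95))
for d in range(0,64,4):
    a=np.radians(d);print(d,round(23.5*(1-np.cos(a)),2),round(23.5*np.sin(a),2))
E
```

```text
at [463.4 -25.9  95.9] [-3.139e+00 -2.000e-03 -1.970e-01] F [-2.  -0.3 -2.6] open 0.089 t 6.5
shift cm [-0.03  0.1   0.09] turn deg [-0.2 -0.1 -0. ]
0 0.0 0.0
4 0.06 1.64
8 0.23 3.27
12 0.51 4.89
16 0.91 6.48
20 1.42 8.04
24 2.03 9.56
28 2.75 11.03
32 3.57 12.45
36 4.49 13.81
40 5.5 15.11
44 6.6 16.32
48 7.78 17.46
52 9.03 18.52
56 10.36 19.48
60 11.75 20.35
```

{"op": "apply_moves", "data": {
  "targets": [
    [[-1,0.06,0,-1.64,0,0,0],[-1,0.23,0,-3.27,0,0,0],[-1,0.51,0,-4.89,0,0,0],[-1,0.91,0,-6.48,0,0,0],[-1,1.42,0,-8.04,0,0,0],[-1,2.03,0,-9.56,0,0,0],[-1,2.75,0,-11.03,0,0,0],[-1,2.75,0,-11.03,0,0,0]]
  ]
}}

```text
clock: 7.3
eef_pos: [490.2, -31.3, 207.8]
tcp_rot: [-3.138, -0.002, -0.197]
contact_force: [-5.0, 2.8, -0.3]
opening: 0.094
```

```bash
python3 - <<'E'
from case import *
for d in (28,36,44,52,60):
    a=np.radians(d);print(d);to(Q(95-235*np.cos(a),0,96+235*np.sin(a)))
E
```

```text
28
at [490.2 -31.3 207.8] [-3.138e+00 -2.000e-03 -1.970e-01] F [-5.   2.8 -0.3] open 0.094 t 7.3
shift cm [-0.02  0.09  0.15] turn deg [-0.2 -0.1 -0. ]
36
at [490.2 -31.3 207.8] [-3.138e+00 -2.000e-03 -1.970e-01] F [-5.   2.8 -0.3] open 0.094 t 7.3
shift cm [ 1.72  0.08 -2.63] turn deg [-0.2 -0.1 -0. ]
44
at [490.2 -31.3 207.8] [-3.138e+00 -2.000e-03 -1.970e-01] F [-5.   2.8 -0.3] open 0.094 t 7.3
shift cm [ 3.84  0.07 -5.13] turn deg [-0.2 -0.1 -0. ]
52
at [490.2 -31.3 207.8] [-3.138e+00 -2.000e-03 -1.970e-01] F [-5.   2.8 -0.3] open 0.094 t 7.3
shift cm [ 6.28  0.07 -7.32] turn deg [-0.2 -0.1 -0. ]
60
at [490.2 -31.3 207.8] [-3.138e+00 -2.000e-03 -1.970e-01] F [-5.   2.8 -0.3] open 0.094 t 7.3
shift cm [ 9.    0.06 -9.15] turn deg [-0.2 -0.1 -0. ]
```

{"op": "apply_moves", "data": {
  "targets": [
    [[-1,0.83,0,-1.4,0,0,0],[-1,1.75,0,-2.7,0,0,0],[-1,2.77,0,-3.95,0,0,0],[-1,3.87,0,-5.15,0,0,0],[-1,5.05,0,-6.25,0,0,0],[-1,6.3,0,-7.3,0,0,0],[-1,7.62,0,-8.3,0,0,0],[-1,9.0,0,-9.15,0,0,0]]
  ]
}}

```text
clock: 8.1
eef_pos: [577.3, -48.9, 301.8]
tcp_rot: [-3.138, -0.001, -0.197]
contact_force: [-9.2, 2.0, 14.1]
opening: 0.091
```

{"op": "apply_moves", "data": {
  "targets": [
    [[-1,0,0,0,0,0,0],[-1,0,0,0,0,0,0],[-1,0,0,0,0,0,0]]
  ]
}}

```text
clock: 8.4
eef_pos: [576.6, -48.7, 301.5]
tcp_rot: [-3.138, 0.0, -0.197]
contact_force: [-3.6, 1.5, 0.4]
opening: 0.09
```

```bash
python3 - <<'E'
from case import *
a=np.radians(60);to(Q(95-235*np.cos(a),0,96+235*np.sin(a)))
p=r.sense()['eef_pos']+[0,0,19];h=Q(95,0,114);d=h-p
print("angle",np.degrees(np.arctan2(-d[2],np.hypot(d[0],d[1]))),"radius",np.linalg.norm(d))
f=grab("top");g=grab("scene")
b=g['pixels'][60:290,200:470,::-1]; a=f['pixels'][60:290,190:460,::-1]
cv2.imwrite('pics/p7.png',cv2.resize(np.hstack([a,b]),None,fx=1.48,fy=1.48,interpolation=cv2.INTER_CUBIC))
E
```

```text
at [576.6 -48.7 301.5] [-3.138  0.    -0.197] F [-3.6  1.5  0.4] open 0.09 t 8.4
shift cm [0.17 0.07 0.2 ] turn deg [-0.2  0.  -0. ]
angle 60.00045897517846 radius 238.44568803253756
```

View pics/p7.png

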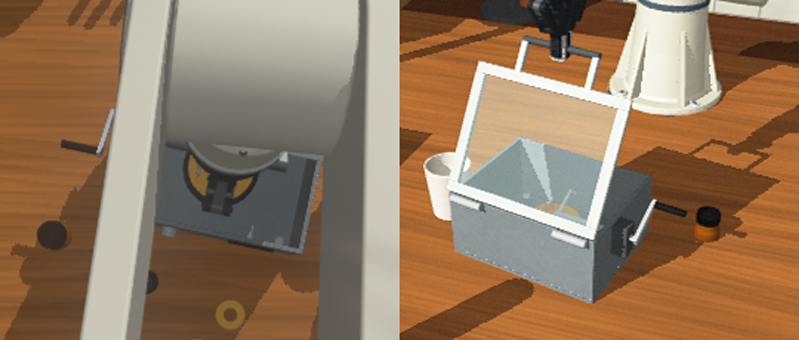

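The cover is held open by its bar (right view, bar at (560, 48)). The lever is still up, and the jar and cup look unmoved. I'm handing in.

```bash
python3 - <<'E'
from case import *
s=r.sense();print(s['eef_pos'],s['contact_force'],s['opening']);print(r.sign_off())
E
```

```text
[576.62613613 -48.74516335 301.53551546] [-2.96160156  0.60902565  1.06631225] 0.0909950614250244
the job is handed in; nothing more can be done
None
```

I raised the probe lever to its stop first, then lifted the cover by its grab bar to 60 degrees. I handed the job in at about 8.5 s, with the gripper still holding the bar.

- **Lever:** a small extra nudge upward met 13.5 N, against about 1.4 N of joint friction, so it is against the stop. It was still up in the last picture.
- **Cover:** the angle worked out from the gripper position is 60.0°, with the grip steady on the bar and a contact force of about 3 N. That working puts the bar 238 mm from the hinge rather than the stated 235 mm. This is about the error I expect from the cameras and would shift the angle by about a degree at most.
- **Bystanders:** the gripper stayed clear of all of them. The jar, cup and ring look unmoved in the last picture. The loupe is only partly visible behind the arm, and the screwdriver is out of view.

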